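# Show a link's boss to the inspection camera

## Task

Take the long link with the raised round boss off its hook on the drying rack and show it to the inspection camera: hanging upright in the air, boss squarely facing the lens, centred on the lens axis, with the boss face 12 cm from the lens. Leave the other two links on their hooks and do not push the camera out of place. Finish still holding the link there, at rest, touching nothing but the gripper.

Things in the scene. Friction and masses are not known exactly. Their poses are not given: they have to be found in the camera images.
- boss_link: the link to show: bare aluminium, 12 mm thick, 135 mm long, 0.14-0.28 kg, on any of the hooks. Origin: middle of its 28 mm eye hole (through along x); z up, -x out of its boss side. Flat-sided head 44 mm wide (y), 50 mm high, centred on the origin; shank 24 mm wide below; 40 mm round foot centred 90 mm below the origin, with a 28 mm round boss standing out 10 mm in front, away from the rail
- boss_face (a point): centre of the boss's front face on the link, 16 mm in front (-x) of and 90 mm below the link's origin; axes as the link's
- view_point (a point): imaginary point fixed to the link, 120 mm straight out in front of the boss face (-x); it meets the lens when the link is shown properly
- lens (a point): centre of the camera's front glass (black housing 44 mm square, 50 mm long; barrel 36 mm across, 18 mm long); the camera looks level along -x of this frame, z up. The head sits on a vertical post by a stiff clamp; its height (140 to 200 mm over the bench) differs from start to start
- camera_stand: fixed camera stand, origin under the camera housing on the bench: base plate 110 x 100 x 14 mm, and behind the housing (45 mm along +x) a post 18 mm across, 264 mm tall; the camera looks to its -x
- rack: fixed rack; origin on the bench under the front of its rail (292 mm along y, 16 mm deep, top at 201 mm); base 120x300x10 mm. Three hooks point level to -x at y = -100, 0, 100 mm, axis 190 mm up: 7 mm bar, 66 mm long, tip turned up 8 mm. Links hang 36 mm out, hole centre 10.5 mm below the axis; raise a link 14 mm (8 to 20), then draw it off along -x, 50 mm or more
- flat_link: bystander link of the same length and head, with a flat rectangular foot 40 x 30 mm and no boss; origin in the middle of its eye hole
- short_link: bystander link, shorter (101 mm), with the same head and a flat 36 mm round foot without boss; origin in the middle of its eye hole
Things that resemble listed ones, but are neither listed nor needed, are in the scene too. Leave any green look-alike of the boss_link alone.

How it is judged (in metres and radians):
On the way:
1. the boss link is off its hook and held by the gripper (x of boss_link in the frame of rack below -0.08 m and contact force between boss_link and the fingers above 1 N and contact force between boss_link and rack below 0.2 N and height (world z) of boss_face above 0.05 m), for 0.2 s.
At the end, for the whole second after the job is handed in: Link held in the air by the gripper alone, at rest: boss face 120 mm (+-20) before the lens, within 15 mm of its axis, boss facing it squarely and link upright, each within 0.17 rad; the other links within 30 mm of their starts, lens moved less than 10 mm (x of boss_face in the frame of lens between -0.14 and -0.1 m and y of boss_face in the frame of lens between -0.015 and 0.015 m and z of boss_face in the frame of lens between -0.015 and 0.015 m and distance between view_point and lens below 0.06 m and angle between the x axis of boss_link and the x axis of lens, either way round below 0.17 rad and angle between boss_link's own z axis and vertical below 0.17 rad and height (world z) of boss_face above 0.1 m and linear speed of boss_link below 0.03 m/s and contact force between boss_link and the fingers above 1 N and contact force between boss_link and rack below 0.2 N and contact force between boss_link and camera_stand below 0.2 N and contact force between boss_link and flat_link below 0.2 N and contact force between boss_link and short_link below 0.2 N and distance of each of flat_link, short_link from where it was at the start of the episode below 0.03 m); the arm keeps its last pose, push and grip.
It fails at once if another link is knocked or taken off its hook (distance of any of flat_link, short_link from where it was at the start of the episode above 0.04 m).
It fails at once if the camera is shifted (distance of lens from where it was at the start of the episode above 0.01 m).
It also fails if it takes over 43 s, if anything falls off the work surface, if the arm or the gripper's body presses on something with over 40 N, if the wrist force passes 120 N, or if a joint passes its speed limit or range.

## Robot

A 6-joint arm with a two-finger parallel gripper is mounted at the origin on a cart in front of the work surface, level with it; the furniture and walls round the work are solid. World frame = base frame: x ahead of the robot, y to its left, z up, the work surface at z = 0. Lengths are in mm, angles in rad, forces in N, time in s.
With the tool pointing down it reaches from about 250 to 775 mm from the base axis. Payload 4 kg.
Tool frame: the origin (TCP) lies between the finger pads; the fingertips stand 19 mm ahead of it and the grasp point (between the pads) is the TCP; z points along the fingers, y is the line along which they close (so a half turn about z gives the same grasp; the last joint's range is limited). The gripper opens to 94 mm and grips with 3 to 60 N. Pads are 16 mm wide; open, the fingers measure 119 mm over their backs; the gripper's body (75 mm by 177 mm) begins 78 mm behind the grasp point.
Start: joints at [-0.103, 0.087, 1.371, -0, 1.684, -0.103], TCP at [550.019, -0.007, 196.406] pointing down, gripper open.
Joint ranges: [-3.1, 3.1], [-0.76, 2.03], [0.27, 2.55], [-1.08, 4.22], [0.17, 2.65], [-2.57, 2.57]. Speed limits (rad/s): [2.79, 2.79, 3.14, 3.14, 3.14, 3.14].

## Interface

Orientations are given as a rotation vector (axis times angle).
In Python, from station import robot gives the robot as it stands.
- The arm moves only by the tool play_rows, never from a script. Its argument "increments" is a list of rows, each an object of numbers: "dx", "dy", "dz": the shift along the tool's x, y, z as a fraction of full scale; "turn": the turn about the tool's z as a fraction of full scale. In form: [{"dx": .., "dy": .., "dz": .., "turn": ..}, ...]. A call has exactly 8 rows; each row is the pose to reach, as a shift and turn from the pose commanded when the call began, along the tool's axes at that moment; what a row does not reach only later rows make up. Full scale, the value 1, is 0.1 m for a shift and 90 degrees for a turn. A row lasts 1/12 s, in which the tool goes at most 41.7 mm and 7.16 degrees, less where a joint would pass 70% of its speed; a pose out of reach is approached as far as the arm can. A call with a number of a shift or a turn outside -1 to 1 is refused whole. A call with a gripper value outside its range is refused whole. "hand" is the closure, from 0 (fully open) to 1 (shut), set as the call begins (left out, the last holds). The fingers move at their own pace and stop on an object; "force" is the grip in N (left out, the last holds). Time passes only in rows, so rows that repeat a pose let the fingers close, or fill a call up. It gives the time, the measured TCP pose, the force, the opening and the grip force at its end, in the units of the state.
- robot.sense(): the state, without advancing time (a new reading comes with each control period).
- robot.camera(name): name is "scene" or "side" or "wrist"; returns (picture, depth): 384x512x3 uint8, red, green, blue; 384x512 float32, mm along the optical axis (not along the pixel's ray), 0 where there is no reading.
- robot.camera_model(name): a dict with "camera_matrix" (3x3 intrinsics, pixels), "R" (3x3) and "t" (3): a world point X has camera coordinates R X + t; the wrist camera has in their place "tool_from_camera" (4x4, takes a point from camera to tool coordinates, whose origin is the TCP and whose axes are the flange's). Camera axes: x right, y down, z forward; pixel columns grow to the right and rows downward; lengths in mm; the calibration is good to about 2 mm. A picture is of the moment at which its call begins: read the wrist's pose just before it. camera_model takes no time and is no camera call.
- robot.hand_in(): hands the job in; it is judged then, once.
The state is a dict: "time_s": time; "qpos": joint angles; "joint_vel": joint speeds; "joint_efforts": joint torques, N m; "position": TCP position; "eef_rot": TCP orientation; "force": force on the tool from outside, world axes, zero at the start; "ft_torque": the same for the moment, N m; "finger_gap": finger opening in mm; "gripper_force": force on a finger pad.
Only numpy, scipy, OpenCV 4.12 (cv2) and the standard library are available. Lean on these libraries where they do the work, as an engineer would, in place of code of your own. Each camera call takes 0.05 s, during which the arm holds its last target. There are 200 camera calls.

## Working session

There is one attempt and no reset: what is moved stays moved. The work goes in short steps, Python scripts to look and compute and a tool call to move; the robot and the scene stay as the last step left them, time stands still between calls to the robot, and variables do not carry over. Pictures are saved under pics/ and viewed, at most 10 in all, crops included, and the job is handed in when it is done.

Besides the shell and the picture viewer there is one more tool, called after "Request:" as name([rows], argument=value, ...), one row to a line, values as JSON. play_rows: Moves the arm, as the interface text tells. Shift numbers are shares of 0.1 m and turn numbers shares of 90 degrees, none past 1 either way. Its arguments: {"type":"object","properties":{"increments":{"type":"array","items":{"type":"object","properties":{"dx":{"type":"number"},"dy":{"type":"number"},"dz":{"type":"number"},"turn":{"type":"number"}}}},"hand":{"type":"number"},"force":{"type":"number"}},"required":["increments"]}

```bash
mkdir -p pics; python3 - <<'E'
from station import robot
import cv2,numpy as np
print(robot.sense())
for n in ("scene","side"):
    p,d=robot.camera(n); np.savez(f"pics/{n}0.npz",p=p,d=d)
    cv2.imwrite(f"pics/{n}0.png",cv2.resize(p[:,:,::-1],(800,600)))
    m=robot.camera_model(n); print(n,m)
print(robot.camera_model("wrist"))
E
```

```text
{'time_s': 0.0, 'qpos': array([-1.03111598e-01,  8.79494270e-02,  1.37221596e+00, -4.87985937e-06,
        1.68359102e+00, -1.03075622e-01]), 'joint_vel': array([-0.00012183,  0.00032894, -0.00040095, -0.00138307, -0.00047959,
       -0.00093675]), 'joint_efforts': array([ 1.28542815e-03, -3.40182602e+01, -3.02423716e+01,  7.18220207e-02,
        3.29729996e-02, -1.13141955e-04]), 'position': array([5.49445254e+02, 4.46528185e-02, 1.95226670e+02]), 'eef_rot': array([-2.22029619e+00, -2.22021510e+00,  2.14799680e-03]), 'force': array([-0.10582209,  0.20873618,  0.44847748]), 'ft_torque': array([-0.04459822, -0.01088428,  0.01501207]), 'gripper_force': 0.0, 'finger_gap': 93.9736394769159}
scene {'camera_matrix': array([[416.64856226,   0.        , 256.60323962],
       [  0.        , 416.64856226, 195.25703307],
       [  0.        ,   0.        ,   1.        ]]), 'R': array([[-0.78498302, -0.61917328, -0.02064252],
       [-0.23750607,  0.33154848, -0.91305338],
       [ 0.57218225, -0.71182867, -0.40731734]]), 't': array([ 471.4376547 ,  203.25815495, 1085.42035016])}
side {'camera_m
[... 207 characters left out ...]
301623],
       [-0.17721239, -0.29168976, -0.93995364],
       [ 0.42930202,  0.83650605, -0.34052518]]), 't': array([-435.51171001,  252.36820468,  806.53009457])}
{'camera_matrix': array([[270.72747926,   0.        , 258.16209577],
       [  0.        , 270.72747926, 195.9616385 ],
       [  0.        ,   0.        ,   1.        ]]), 'tool_from_camera': array([[ 1.70929867e-03, -9.67927938e-01, -2.51222182e-01,
         7.32377726e+01],
       [ 9.99998408e-01,  1.52601837e-03,  9.24361585e-04,
         2.06232594e-01],
       [-5.11345739e-04, -2.51223362e-01,  9.67929006e-01,
        -1.88586549e+02],
       [ 0.00000000e+00,  0.00000000e+00,  0.00000000e+00,
         1.00000000e+00]])}
```

View pics/scene0.png

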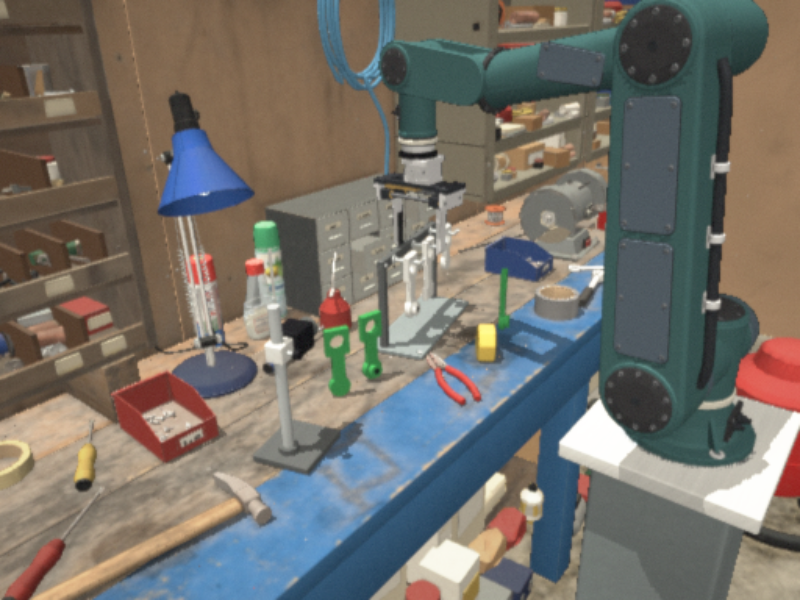

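View pics/side0.png

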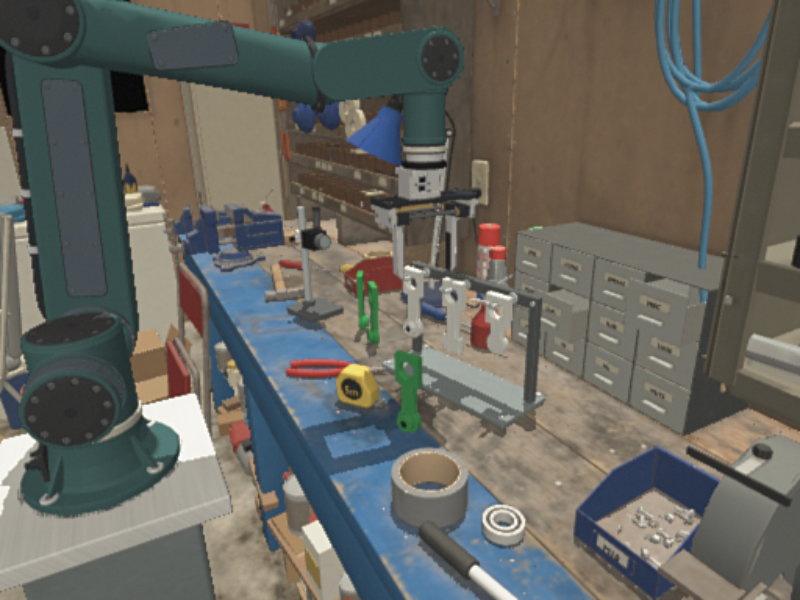

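The scene view shows the rack at about (415,270), the inspection camera at (290,335) and green look-alikes at (338,360), (370,345) and (503,300). The side view shows three metal links at (413,300), (455,315) and (497,318), and greens at (367,305) and (407,390). Next is a close crop.

```bash
python3 - <<'E'
import cv2,numpy as np
a=np.load("pics/side0.npz")['p'];b=np.load("pics/scene0.npz")['p']
s=a[160:270,220:352];c=b[110:290,140:300]
s=cv2.resize(s,(504,420),interpolation=3);c=cv2.resize(c,(288*1,324),interpolation=3)
W=np.zeros((420,792,3),np.uint8);W[:,:504]=s;W[:324,504:]=c
cv2.imwrite("pics/crop1.png",W[:,:,::-1])
E
```

```text
(no output)
```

View pics/crop1.png

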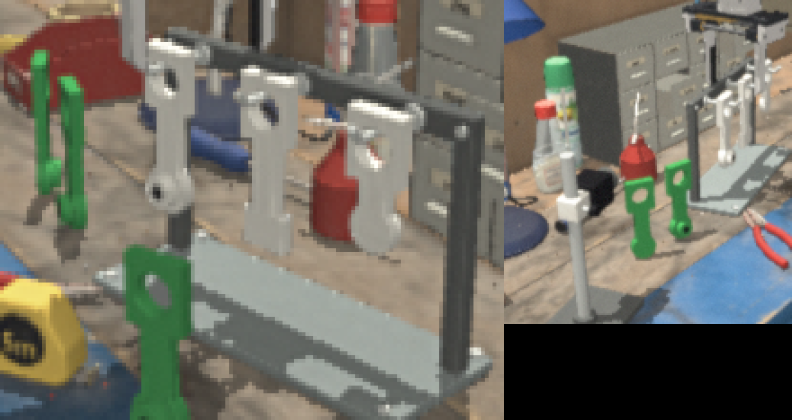

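Links in the crop: left (170,190) has a round foot with a boss and is long and metal, so it is boss_link. The middle one (268,230) has a rectangular foot, so it is flat_link. The right one (378,230) is short, so it is short_link. The greens at (40,130), (72,150) and (155,330) are decoys. Now positions.

```bash
cat > h.py <<'E'
import numpy as np,cv2
from station import robot
def cloud(n,p=None,d=None):
    m=robot.camera_model(n);K=m["camera_matrix"];v,u=np.mgrid[:384,:512]
    c=np.stack([(u-K[0,2])/K[0,0]*d,(v-K[1,2])/K[1,1]*d,d],-1)
    return (c-m["t"])@m["R"]
E
python3 - <<'E'
from h import *
np.set_printoptions(precision=0,suppress=True)
for n in("side","scene"):
    z=np.load(f"pics/{n}0.npz");P=cloud(n,d=z['d'].astype(float));np.save(f"pics/{n}P.npy",P)
    def c(x,y,s=1):print(n,(x,y),P[int(y),int(x)], z['p'][int(y),int(x)])
    if n=="side":
        f=lambda x,y:c(x/3.82+220,y/3.82+160)
        print('boss face, head L, head M, head R, feet M R, rail ends');[f(*q) for q in[(156,190),(168,55),(178,130),(265,85),(380,118),(265,230),(375,230),(185,40),(440,112),(465,130),(455,360),(118,280),(485,360),(400,415)]]
        for y in range(146,160,2):
            for x in range(194,212,2): c(x,y)
    else:
        for q in [(265/800*512,440/600*384),(295*.64,460*.64),(325*.64,435*.64),(277*.64,350*.64),(276*.64,308*.64),(300*.64,330*.64),(295*.64,345*.64),(310*.64,335*.64),(305*.64,325*.64),(286*.64,430*.64),(440*.64,460*.64-40)]: c(*q)
E
```

```text
boss face, head L, head M, head R, feet M R, rail ends
side (260.83769633507853, 209.73821989528795) [528.  37.  93.] [67 66 63]
side (263.979057591623, 174.3979057591623) [539.  34. 201.] [155 152 142]
side (266.59685863874347, 194.03141361256544) [543.  25. 142.] [159 156 146]
side (289.3717277486911, 182.25130890052355) [566. -61. 200.] [155 153 142]
side (319.4764397905759, 190.89005235602093) [ 588. -161.  204.] [194 190 177]
side (289.3717277486911, 220.20942408376965) [566. -63.  89.] [158 155 145]
side (318.16753926701574, 220.20942408376965) [ 588. -163.  124.] [158 156 146]
side (268.42931937172773, 170.47120418848166) [574.  67. 199.] [69 69 66]
side (335.18324607329845, 189.3193717277487) [ 634. -166.  200.] [76 77 74]
side (341.72774869109946, 194.03141361256544) [ 635. -188.  193.] [163 164 157]
side (339.10994764397907, 254.24083769633506) [ 640. -190.   24.] [74 75 72]
side (250.89005235602093, 233.29842931937173) [503.  57.  11.] [161 168 161]
side (346.9633507853403, 254.24083769633506) [ 671. -183.   12.] [158 166 160]
side (324.71204188481676, 268.6387434554974) [
[... 2833 characters left out ...]
side (210, 158) [ 731. 1013.    1.] [114 108  97]
scene (169.6, 281.59999999999997) [543. 441.  -3.] [174 156 135]
scene (188.8, 294.40000000000003) [446. 463.  14.] [132 133 127]
scene (208.0, 278.40000000000003) [452. 388.  15.] [78 76 75]
scene (177.28, 224.0) [459. 462. 200.] [225 221 210]
scene (176.64000000000001, 197.12) [461. 455. 264.] [219 218 209]
scene (192.0, 211.20000000000002) [462. 411. 212.] [37 36 37]
scene (188.8, 220.8) [460. 428. 196.] [51 49 47]
scene (198.4, 214.4) [465. 391. 195.] [23 21 23]
scene (195.20000000000002, 208.0) [465. 399. 214.] [42 37 42]
scene (183.04, 275.2) [463. 458.  59.] [164 164 156]
scene (281.6, 254.40000000000003) [380. 168.   2.] [112 156 198]
```

Request:
play_rows([
  {"dz":-0.4},
  {"dz":-0.8},
  {"dz":-0.9,"turn":-0.07},
  {"dz":-0.9,"turn":-0.15},
  {"dz":-0.9,"turn":-0.23},
  {"dz":-0.9,"turn":-0.31},
  {"dz":-0.9,"turn":-0.39},
  {"dz":-0.9,"turn":-0.46},
], hand=0, force=35)

```text
$.increments[0]: bad value
```

Request:
play_rows([
  {"turn":-0.08},
  {"turn":-0.16},
  {"turn":-0.24},
  {"turn":-0.32},
  {"turn":-0.4},
  {"turn":-0.48},
  {"turn":-0.56},
  {"turn":-0.6},
])

```text
$.increments[0]: bad value
```

```bash
cat >> h.py <<'E'
from scipy.spatial.transform import Rotation as Ro
def wcloud(name):
    s=robot.sense();p,d=robot.camera("wrist");m=robot.camera_model("wrist");K=m["camera_matrix"];v,u=np.mgrid[:384,:512]
    d=d.astype(float);c=np.stack([(u-K[0,2])/K[0,0]*d,(v-K[1,2])/K[1,1]*d,d],-1)
    T=m["tool_from_camera"];t=c@T[:3,:3].T+T[:3,3]
    W=t@Ro.from_rotvec(s["eef_rot"]).as_matrix().T+s["position"]
    cv2.imwrite(f"pics/{name}.png",p[:,:,::-1]);np.savez(f"pics/{name}.npz",p=p,d=d,W=W)
    return s,p,d,W
E
python3 - <<'E'
from h import *
np.set_printoptions(precision=1,suppress=True)
s,p,d,W=wcloud("w1")
print(s["position"],Ro.from_rotvec(s["eef_rot"]).as_matrix(),s["qpos"],s["time_s"])
P=np.load("pics/sideP.npy")
# camera bounding clouds: dark points around camera, side & scene
for n in("side","scene"):
    P=np.load(f"pics/{n}P.npy");c=np.load(f"pics/{n}0.npz")['p']
    k=(abs(P[...,0]-475)<60)&(P[...,1]>340)&(P[...,1]<450)&(P[...,2]>150)&(P[...,2]<235)&(c.max(-1)<150)
    q=P[k];print(n,len(q),np.percentile(q,[1,5,50,95,99],axis=0))
E
```

```text
[549.5   0.  195.3] [[ 0.  1. -0.]
 [ 1. -0.  0.]
 [ 0. -0. -1.]] [-0.1  0.1  1.4 -0.   1.7 -0.1] 0.1
side 290 [[432.7 362.  152. ]
 [446.3 364.7 164.3]
 [470.9 391.1 198.3]
 [500.6 447.5 216.8]
 [506.  449.4 230.5]]
scene 435 [[432.1 365.4 170.5]
 [435.1 371.1 178.1]
 [463.5 410.4 204.8]
 [493.6 447.1 214. ]
 [500.2 449.5 223.3]]
```

View pics/w1.png

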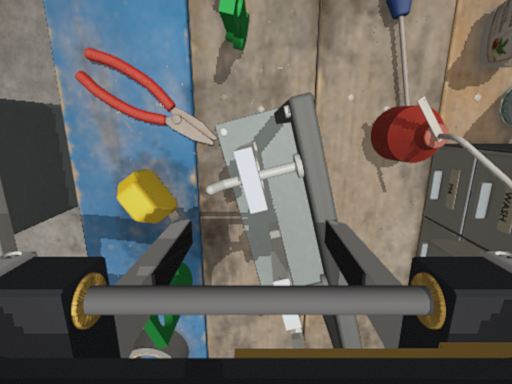

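The wrist view shows the boss link's head top around (251,180), its hook from (210,190) to (300,165), and the rail from (300,100) to (345,345). The moves were refused because every key is needed in each row.

Request:
play_rows([
  {"dx":0,"dy":0,"dz":-0.4,"turn":0},
  {"dx":0,"dy":0,"dz":-0.8,"turn":0},
  {"dx":0,"dy":0,"dz":-0.9,"turn":-0.07},
  {"dx":0,"dy":0,"dz":-0.9,"turn":-0.15},
  {"dx":0,"dy":0,"dz":-0.9,"turn":-0.23},
  {"dx":0,"dy":0,"dz":-0.9,"turn":-0.31},
  {"dx":0,"dy":0,"dz":-0.9,"turn":-0.39},
  {"dx":0,"dy":0,"dz":-0.9,"turn":-0.46},
], hand=0, force=35)

```text
time_s: 0.82
position: [549.8, 0.0, 285.9]
eef_rot: [-1.284, -2.866, 0.0]
force: [0.7, -0.4, -0.1]
finger_gap: 93.9
gripper_force: 0.0
```

Request:
play_rows([
  {"dx":0,"dy":0,"dz":0,"turn":-0.08},
  {"dx":0,"dy":0,"dz":0,"turn":-0.16},
  {"dx":0,"dy":0,"dz":0,"turn":-0.24},
  {"dx":0,"dy":0,"dz":0,"turn":-0.32},
  {"dx":0,"dy":0,"dz":0,"turn":-0.4},
  {"dx":0,"dy":0,"dz":0,"turn":-0.48},
  {"dx":0,"dy":0,"dz":0,"turn":-0.56},
  {"dx":0,"dy":0,"dz":0,"turn":-0.6},
])

```text
time_s: 1.48
position: [549.8, 0.0, 285.9]
eef_rot: [0.156, -3.137, -0.0]
force: [0.8, -0.2, 0.1]
finger_gap: 94.0
gripper_force: 0.0
```

```bash
python3 - <<'E'
from h import *
np.set_printoptions(precision=1,suppress=True)
s,p,d,W=wcloud("w2")
print(s["position"],s["eef_rot"],s["qpos"],s["time_s"])
for n in("w1","w2"):
    z=np.load(f"pics/{n}.npz");W=z['W'];c=z['p'].astype(int)
    h=(W[...,2]>193)&(W[...,2]<212)&(d>0)
    for name,k in (("head",h&(c.min(-1)>160)),("rail",h&(c.max(-1)<110))):
        nn,l,st,ce=cv2.connectedComponentsWithStats(k.astype(np.uint8))
        for i in range(1,nn):
            if st[i,4]>250:
                q=W[l==i];r=cv2.minAreaRect(q[:,:2].astype(np.float32));print(n,name,ce[i],st[i,4],q[:,2].mean(),r)
E
```

```text
[549.8   0.  285.9] [ 0.2 -3.1 -0. ] [-0.1  0.1  1.2  0.   1.9 -1.8] 1.4833
w1 head [249.9 178.9] 1520 202.27361077878686 ((544.6173706054688, 37.75961685180664), (41.16175079345703, 49.762142181396484), 66.32566833496094)
w1 rail [316.8 206.1] 1402 200.2878491589175 ((593.9859008789062, 23.663742065429688), (16.266748428344727, 142.46156311035156), 13.9111967086792)
w2 head [294.5 198.1] 548 203.3507405218912 ((556.68017578125, 40.786781311035156), (38.32182312011719, 43.81010437011719), 14.702506065368652)
w2 head [200.8 213.9] 516 203.28812454599756 ((583.1397705078125, -55.80670166015625), (36.136199951171875, 44.33439636230469), 14.136442184448242)
w2 head [108.  225.3] 509 203.30968992714466 ((606.6527099609375, -152.7523956298828), (39.594268798828125, 44.444149017333984), 14.332040786743164)
w2 rail [259.9 233.4] 532 198.45613672175173 ((591.434814453125, 5.0124359130859375), (5.411516189575195, 147.90411376953125), 13.486613273620605)
```

Request:
play_rows([
  {"dx":0.01,"dy":0.2,"dz":0,"turn":-0.05},
  {"dx":0.01,"dy":0.38,"dz":0,"turn":-0.094},
  {"dx":0.01,"dy":0.38,"dz":0,"turn":-0.094},
  {"dx":0.01,"dy":0.38,"dz":0,"turn":-0.094},
  {"dx":0.01,"dy":0.38,"dz":0.1,"turn":-0.094},
  {"dx":0.01,"dy":0.38,"dz":0.25,"turn":-0.094},
  {"dx":0.01,"dy":0.38,"dz":0.4,"turn":-0.094},
  {"dx":0.01,"dy":0.38,"dz":0.4,"turn":-0.094},
])

```text
time_s: 2.2
position: [543.8, 36.9, 241.8]
eef_rot: [0.375, -3.112, -0.001]
force: [0.2, 1.1, -0.3]
finger_gap: 94.0
gripper_force: 0.0
```

```bash
python3 - <<'E'
from h import *
np.set_printoptions(precision=3,suppress=True)
s,p,d,W=wcloud("w3")
R=Ro.from_rotvec(s["eef_rot"]).as_matrix()
T=(W-s["position"])@R; c=p.astype(int)
print(s["position"],R,s["time_s"])
h=(W[...,2]>193)&(W[...,2]<212)
for name,k in (("head",h&(c.min(-1)>160)),("rail",h&(c.max(-1)<110))):
    nn,l,st,ce=cv2.connectedComponentsWithStats(k.astype(np.uint8))
    for i in range(1,nn):
        if st[i,4]>150:
            q=T[l==i];print(name,ce[i],st[i,4],cv2.minAreaRect(q[:,:2].astype(np.float32)),np.percentile(q[:,:2],[2,25,50,75,98],axis=0))
E
```

```text
[543.808  36.879 241.845] [[-0.971 -0.237 -0.007]
 [-0.237  0.971 -0.   ]
 [ 0.007  0.002 -1.   ]] 2.2
head [ 31.781 216.312] 749 ((-16.722362518310547, -199.41429138183594), (45.11955261230469, 39.646339416503906), 88.96647644042969) [[ -32.296 -220.425]
 [  -7.299 -208.757]
 [  -3.769 -198.945]
 [  -0.248 -190.171]
 [   2.691 -178.851]]
head [258.238 214.161] 745 ((-13.986021041870117, 0.3704242706298828), (38.117279052734375, 43.97351837158203), 0.2693306505680084) [[-29.065 -20.57 ]
 [ -5.16   -9.188]
 [ -1.687   0.42 ]
 [  1.809  10.006]
 [  4.801  21.475]]
head [145.075 217.624] 724 ((-16.485185623168945, -99.8426742553711), (35.52265167236328, 44.827598571777344), 0.05533580854535103) [[ -30.497 -120.531]
 [  -8.439 -108.966]
 [  -5.267  -99.233]
 [  -1.919  -89.611]
 [   1.083  -78.496]]
rail [246.284 248.273] 619 ((-38.56663513183594, -9.325714111328125), (110.23897552490234, 3.087709665298462), 89.10856628417969) [[-40.035 -61.722]
 [-38.725 -38.819]
 [-38.184 -14.632]
 [-37.685  20.013]
 [-36.804  43.764]]
rail [ 82.725 250.256] 687 ((-41.19746398925781, -172.75064086914062), (136.63360595703125, 3.624765634536743), 89.18317413330078) [[ -42.5   -237.509]
 [ -40.995 -187.278]
 [ -40.391 -160.31 ]
 [ -39.783 -132.769]
 [ -39.011 -107.399]]
```

View pics/w3.png

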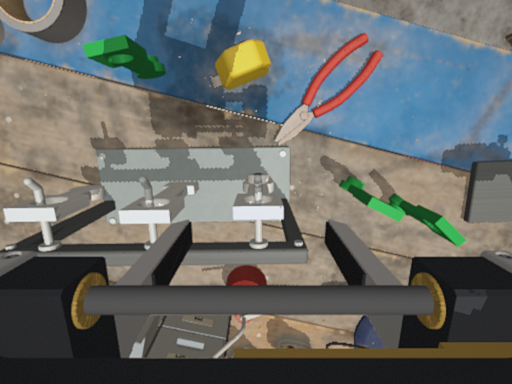

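The boss link head is centred under the gripper at (258,212), with its boss visible below at (258,185). I'll descend and close.

Request:
play_rows([
  {"dx":-0.01,"dy":0,"dz":0.12,"turn":-0.01},
  {"dx":-0.01,"dy":0,"dz":0.25,"turn":-0.01},
  {"dx":-0.01,"dy":0,"dz":0.37,"turn":-0.01},
  {"dx":-0.01,"dy":0,"dz":0.48,"turn":-0.01},
  {"dx":-0.01,"dy":0,"dz":0.57,"turn":-0.01},
  {"dx":-0.01,"dy":0,"dz":0.61,"turn":-0.01},
  {"dx":-0.01,"dy":0,"dz":0.61,"turn":-0.01},
  {"dx":-0.01,"dy":0,"dz":0.61,"turn":-0.01},
])

```text
time_s: 2.92
position: [546.5, 38.0, 185.5]
eef_rot: [-0.404, 3.115, -0.0]
force: [-0.7, -0.1, 0.4]
finger_gap: 93.7
gripper_force: 0.0
```

Request:
play_rows([
  {"dx":0,"dy":0,"dz":0,"turn":0},
  {"dx":0,"dy":0,"dz":0,"turn":0},
  {"dx":0,"dy":0,"dz":0,"turn":0},
  {"dx":0,"dy":0,"dz":0,"turn":0},
  {"dx":0,"dy":0,"dz":0,"turn":0},
  {"dx":0,"dy":0,"dz":0,"turn":0},
  {"dx":0,"dy":0,"dz":0,"turn":0},
  {"dx":0,"dy":0,"dz":0,"turn":0},
], hand=1, force=35)

```text
time_s: 3.58
position: [546.5, 37.8, 185.4]
eef_rot: [-0.403, 3.115, -0.001]
force: [1.7, -2.4, 0.8]
finger_gap: 44.2
gripper_force: 1.1
```

Request:
play_rows([
  {"dx":0,"dy":0,"dz":0,"turn":0},
  {"dx":0,"dy":0,"dz":0,"turn":0},
  {"dx":0,"dy":0,"dz":0,"turn":0},
  {"dx":0,"dy":0,"dz":-0.03,"turn":0},
  {"dx":0,"dy":0,"dz":-0.07,"turn":0},
  {"dx":0,"dy":0,"dz":-0.11,"turn":0},
  {"dx":0,"dy":0,"dz":-0.14,"turn":0},
  {"dx":0,"dy":0,"dz":-0.14,"turn":0},
])

```text
time_s: 4.25
position: [546.8, 38.0, 200.4]
eef_rot: [-0.403, 3.114, -0.0]
force: [-0.1, -0.5, -1.3]
finger_gap: 43.4
gripper_force: 35.0
```

Request:
play_rows([
  {"dx":0.1,"dy":0,"dz":0,"turn":0},
  {"dx":0.22,"dy":0,"dz":0,"turn":0},
  {"dx":0.34,"dy":0,"dz":0,"turn":0},
  {"dx":0.46,"dy":0,"dz":0,"turn":0},
  {"dx":0.58,"dy":0,"dz":0,"turn":0},
  {"dx":0.7,"dy":0,"dz":0,"turn":0},
  {"dx":0.8,"dy":0,"dz":0,"turn":0},
  {"dx":0.8,"dy":0,"dz":0,"turn":0},
])

```text
time_s: 4.92
position: [467.2, 17.2, 199.6]
eef_rot: [0.403, -3.115, 0.0]
force: [0.3, -0.5, -2.5]
finger_gap: 43.3
gripper_force: 35.0
```

Request:
play_rows([
  {"dx":0,"dy":0,"dz":-0.1,"turn":0},
  {"dx":0,"dy":0,"dz":-0.2,"turn":0},
  {"dx":0,"dy":0,"dz":-0.35,"turn":0},
  {"dx":0,"dy":0,"dz":-0.5,"turn":0},
  {"dx":0,"dy":0,"dz":-0.65,"turn":0},
  {"dx":0,"dy":0,"dz":-0.8,"turn":0},
  {"dx":0,"dy":0,"dz":-0.9,"turn":0},
  {"dx":0,"dy":0,"dz":-0.9,"turn":0},
])

```text
time_s: 5.58
position: [470.8, 17.6, 293.0]
eef_rot: [-0.403, 3.109, -0.002]
force: [0.5, -0.1, -2.2]
finger_gap: 43.4
gripper_force: 35.0
```

```bash
python3 - <<'E'
from h import *
np.set_printoptions(precision=2,suppress=True)
s=robot.sense();print(s)
# camera geometry: accumulate two fresh frames, fit
for n in("side","scene"):
    p,d=robot.camera(n);P=cloud(n,d=d.astype(float));np.savez(f"pics/{n}1.npz",p=p,d=d,P=P)
    cm=p.astype(int)
    base=(P[...,2]>10)&(P[...,2]<20)&(abs(P[...,0]-465)<90)&(abs(P[...,1]-420)<90)&(cm.max(-1)-cm.min(-1)<15)
    print(n,"base",base.sum(),cv2.minAreaRect(P[base][:,:2].astype(np.float32)))
    post=(abs(P[...,0]-463)<25)&(abs(P[...,1]-460)<25)&(((P[...,2]>30)&(P[...,2]<130))|((P[...,2]>220)&(P[...,2]<258)))
    print(" post",post.sum(),np.median(P[post],axis=0))
    top=(abs(P[...,0]-475)<60)&(P[...,1]>340)&(P[...,1]<450)&(P[...,2]>205)&(P[...,2]<235)&(cm.max(-1)<90)
    print(" top",top.sum(),np.percentile(P[top][:,2],[10,50,90]))
a=np.load("pics/side1.npz")['p'][120:210,160:280];b=np.load("pics/scene1.npz")['p'][180:300,140:260]
a=cv2.resize(a,(400,300),interpolation=cv2.INTER_CUBIC);b=cv2.resize(b,(400,400),interpolation=cv2.INTER_CUBIC)
I=np.zeros((400,800,3),np.uint8);I[:300,:400]=a;I[:,400:]=b;cv2.imwrite("pics/cam.png",I[...,::-1])
E
```

```text
{'time_s': 5.5833, 'qpos': array([-0.08, -0.09,  1.36,  0.  ,  1.87, -1.91]), 'joint_vel': array([-0.  ,  0.01,  0.06,  0.  , -0.03, -0.  ]), 'joint_efforts': array([ -0.07, -25.76, -30.21,  -0.05,   0.25,   0.  ]), 'position': array([470.75,  17.6 , 293.04]), 'eef_rot': array([-0.4 ,  3.11, -0.  ]), 'force': array([ 0.49, -0.11, -2.21]), 'ft_torque': array([ 0.11, -0.11,  0.01]), 'gripper_force': 34.9980765581131, 'finger_gap': 43.35900085698721}
side base 266 ((474.45281982421875, 422.524658203125), (101.47980499267578, 109.3341064453125), 15.532093048095703)
 post 160 [465.98 446.89  99.48]
 top 69 [206.57 212.9  215.51]
scene base 882 ((473.63067626953125, 429.3366394042969), (98.8829574584961, 110.845703125), 16.714237213134766)
 post 397 [463.13 457.63 103.18]
 top 188 [208.06 212.61 213.87]
```

View pics/cam.png

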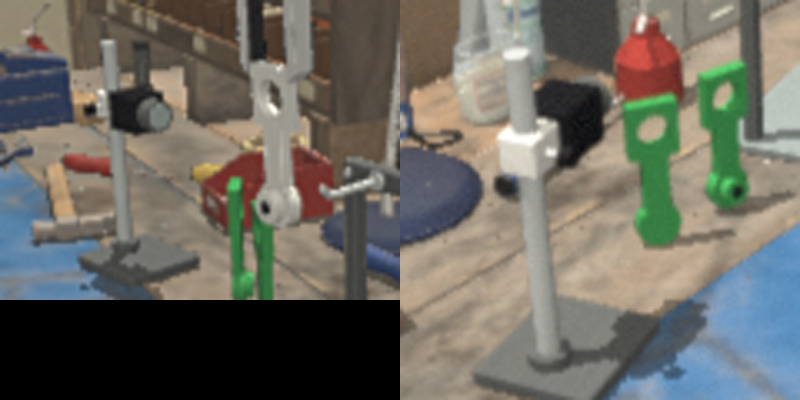

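Request:
play_rows([
  {"dx":0,"dy":0.08,"dz":0,"turn":0.03},
  {"dx":0,"dy":0.2,"dz":0,"turn":0.1},
  {"dx":-0.05,"dy":0.34,"dz":0,"turn":0.17},
  {"dx":-0.12,"dy":0.48,"dz":0,"turn":0.24},
  {"dx":-0.2,"dy":0.62,"dz":0,"turn":0.31},
  {"dx":-0.28,"dy":0.76,"dz":0,"turn":0.38},
  {"dx":-0.36,"dy":0.86,"dz":0,"turn":0.44},
  {"dx":-0.4,"dy":0.9,"dz":0,"turn":0.48},
])

```text
time_s: 6.35
position: [484.6, 116.3, 287.6]
eef_rot: [-0.775, -3.042, 0.001]
force: [0.4, -0.4, -2.0]
finger_gap: 43.0
gripper_force: 35.0
```

```bash
cat > go.py <<'E'
from h import *
import sys
s=robot.sense();R=Ro.from_rotvec(s["eef_rot"]).as_matrix();g=np.array(list(map(float,sys.argv[1:4])))
print(s["position"].round(1),(R.T@(g-s["position"])/100).round(3),"turn",((np.degrees(np.arctan2(R[1,0],R[0,0]))-float(sys.argv[4])+180)%360-180)/90,s["time_s"])
E
python3 go.py 540 200 288 106
```

```text
[484.6 116.3 287.6] [-0.086  1.    -0.005] turn 0.5047213136201733 6.35
```

Request:
play_rows([
  {"dx":-0.01,"dy":0.08,"dz":0,"turn":0.05},
  {"dx":-0.02,"dy":0.2,"dz":0,"turn":0.12},
  {"dx":-0.04,"dy":0.36,"dz":0,"turn":0.2},
  {"dx":-0.06,"dy":0.54,"dz":0,"turn":0.28},
  {"dx":-0.08,"dy":0.72,"dz":0,"turn":0.36},
  {"dx":-0.09,"dy":0.88,"dz":0,"turn":0.43},
  {"dx":-0.09,"dy":0.98,"dz":0,"turn":0.48},
  {"dx":-0.09,"dy":1.0,"dz":0,"turn":0.5},
])

```text
time_s: 7.02
position: [540.5, 200.0, 286.8]
eef_rot: [-1.879, -2.515, 0.004]
force: [-1.1, -0.1, -2.9]
finger_gap: 43.7
gripper_force: 35.0
```

Request:
play_rows([
  {"dx":0,"dy":0,"dz":0,"turn":0},
  {"dx":0,"dy":0,"dz":0,"turn":0},
  {"dx":0,"dy":0,"dz":0,"turn":0},
  {"dx":0,"dy":0,"dz":0,"turn":0},
  {"dx":0,"dy":0,"dz":0,"turn":0},
  {"dx":0,"dy":0,"dz":0,"turn":0},
  {"dx":0,"dy":0,"dz":0,"turn":0},
  {"dx":0,"dy":0,"dz":0,"turn":0},
])

```text
time_s: 7.68
position: [540.3, 198.3, 289.5]
eef_rot: [1.878, 2.518, 0.0]
force: [0.4, -0.2, -1.9]
finger_gap: 43.5
gripper_force: 35.0
```

```bash
python3 go.py 529.5 238 288 106; python3 - <<'E'
from h import *
s,p,d,W=wcloud("w4")
a=[p]
for n in("side","scene"):
    p,d=robot.camera(n);P=cloud(n,d=d.astype(float));np.savez(f"pics/{n}2.npz",p=p,d=d,P=P);a.append(p)
I=np.zeros((580,800,3),np.uint8)
I[:288,:384]=cv2.resize(a[0],(384,288))
I[:300,400:]=cv2.resize(a[1][100:220,150:310],(400,300),interpolation=2)
I[300:580,400:]=cv2.resize(a[2][130:270,150:350],(400,280),interpolation=2)
I[290:578,:384]=cv2.resize(a[0][0:192,128:384],(384,288),interpolation=2)
cv2.imwrite("pics/mix.png",I[...,::-1])
E
```

```text
[540.3 198.3 289.5] [0.411 0.009 0.015] turn 0.006163478129828566 7.6833
```

View pics/mix.png

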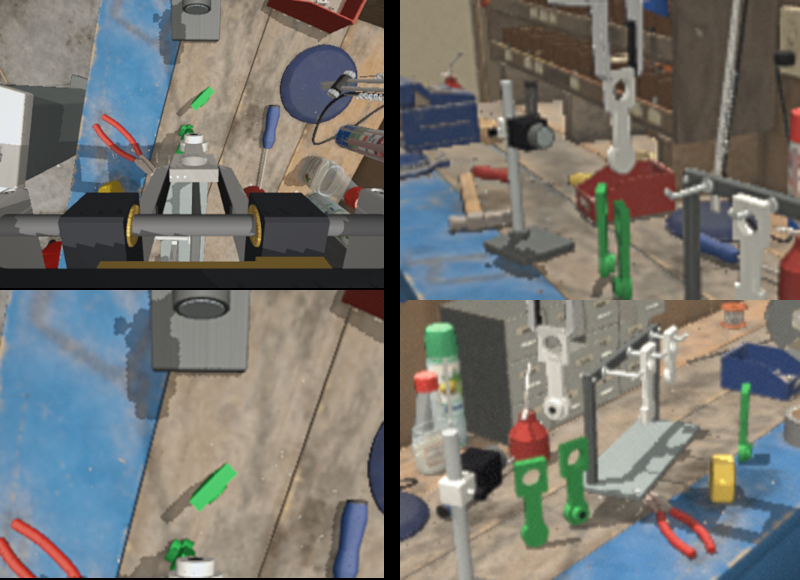

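The combined picture shows the base plate squarely aligned in the wrist view (crop (200,330)). The barrel front is at wrist pixel about (262,15) and the boss at about (259,182), so lateral alignment is already close. Now the numbers.

```bash
python3 - <<'E'
from h import *
np.set_printoptions(precision=1,suppress=True)
s=robot.sense();R=Ro.from_rotvec(s["eef_rot"]).as_matrix();pos=s["position"]
def T(W):return (W-pos)@R
z=np.load("pics/w4.npz");t=T(z['W']);c=z['p'].astype(int)
wz=z['W'][...,2]
k=(abs(t[...,1])<40)&(t[...,0]>100)&(wz>150)&(wz<230)
q=t[k];print("camera in wrist",k.sum(),np.percentile(q,[0,2,10,50,90,98,100],axis=0))
for a in range(150,200,4):
    r=q[(q[:,0]>=a)&(q[:,0]<a+4)]
    if len(r)>4:print(a,len(r),r[:,1].min(),r[:,1].max(),wz[k][(q[:,0]>=a)&(q[:,0]<a+4)].max())
b=(wz>8)&(wz<22)&(abs(t[...,1])<90)&(t[...,0]>90)&(c.max(-1)<140)&(c.max(-1)-c.min(-1)<20)
print("base",b.sum(),cv2.minAreaRect(t[b][:,:2].astype(np.float32)))
k=(abs(t[...,1])<25)&(t[...,0]>4)&(t[...,0]<35)&(t[...,2]>50)&(t[...,2]<120)
print("boss wrist",k.sum(),np.percentile(t[k],[1,10,50,90,99],axis=0))
for n in("side","scene"):
    P=np.load(f"pics/{n}2.npz")['P'];t=T(P)
    l=(abs(t[...,0])<40)&(abs(t[...,1])<35)&(t[...,2]>-30)&(t[...,2]<125)
    print(n,"foot",np.percentile(t[l&(t[...,2]>75)],[1,10,50,90,99],axis=0),"head",np.percentile(t[l&(t[...,2]<15)&(t[...,2]>-15)],[1,10,50,90,99],axis=0))
    k=(abs(t[...,1])<40)&(t[...,0]>140)&(t[...,0]<245)&(P[...,2]>150)&(P[...,2]<230)
    q=t[k];print(n,"cam",len(q),np.percentile(q,[1,5,10,50,90,95,99],axis=0))
E
```

```text
camera in wrist 668 [[174.1 -13.1  79.5]
 [174.5 -12.4  80.2]
 [174.7  -9.   81.9]
 [175.4   4.   90.4]
 [178.7  17.2 106.2]
 [180.8  20.7 111.3]
 [183.4  21.6 112.9]]
174 577 -13.09161704056708 21.589719629803067 209.94390958027108
178 88 -12.58052202996605 20.973162980696305 209.35874401349855
base 1863 ((219.3662872314453, 4.1536407470703125), (72.4727554321289, 99.41664123535156), 0.5952690839767456)
boss wrist 644 [[  4.3 -17.7  51.7]
 [  8.1 -11.8  59.8]
 [  9.    0.4  83.3]
 [ 18.4  13.   94.1]
 [ 18.7  18.4 105.5]]
side foot [[ -5.3 -22.3  75.6]
 [ -3.8 -18.9  78.2]
 [ -1.6  -6.7  92. ]
 [  4.3  10.3 106.2]
 [ 10.3  16.1 111.4]] head [[ -6.7 -26.7 -14.5]
 [ -3.6 -23.6 -13. ]
 [ -1.   -8.4  -1.1]
 [  6.7  17.5  12.2]
 [  9.1  22.5  14.6]]
side cam 235 [[173.5 -21.3  73.5]
 [174.9 -19.9  73.9]
 [175.9 -19.4  74.5]
 [196.6 -12.2  90.3]
 [232.2  10.7 109.7]
 [236.5  15.3 113.2]
 [241.4  21.1 116.1]]
scene foot [[ -2.3 -20.1  76.2]
 [  4.9 -17.7  80.9]
 [ 11.9  -5.5  90.8]
 [ 19.7   9.1 104.4]
 [ 22.3  17.1 111. ]] head [[ -2.  -26.2 -14.8]
 [  2.5 -21.9 -13.2]
 [  8.4  -1.7  -4.1]
 [ 10.6  19.9  10.6]
 [ 12.   26.6  14.5]]
scene cam 373 [[176.3 -19.8  74.8]
 [180.8 -19.1  75.4]
 [187.  -18.8  75.8]
 [220.1 -13.9  82.2]
 [242.3   8.4 106. ]
 [243.3  14.8 110.9]
 [244.6  20.1 117.4]]
```

Request:
play_rows([
  {"dx":0.04,"dy":0.01,"dz":0,"turn":0},
  {"dx":0.11,"dy":0.02,"dz":0.01,"turn":0},
  {"dx":0.19,"dy":0.03,"dz":0.01,"turn":0},
  {"dx":0.27,"dy":0.04,"dz":0.015,"turn":0},
  {"dx":0.33,"dy":0.04,"dz":0.015,"turn":0},
  {"dx":0.36,"dy":0.04,"dz":0.015,"turn":0},
  {"dx":0.36,"dy":0.04,"dz":0.015,"turn":0},
  {"dx":0.36,"dy":0.04,"dz":0.015,"turn":0},
])

```text
time_s: 8.5
position: [533.8, 234.4, 287.9]
eef_rot: [1.877, 2.518, -0.0]
force: [0.5, -0.1, -1.9]
finger_gap: 43.5
gripper_force: 35.0
```

Request:
play_rows([
  {"dx":0,"dy":0,"dz":0,"turn":0},
  {"dx":0,"dy":0,"dz":0,"turn":0},
  {"dx":0,"dy":0,"dz":0,"turn":0},
  {"dx":0,"dy":0,"dz":0,"turn":0},
  {"dx":0,"dy":0,"dz":0,"turn":0},
  {"dx":0,"dy":0,"dz":0,"turn":0},
  {"dx":0,"dy":0,"dz":0,"turn":0},
  {"dx":0,"dy":0,"dz":0,"turn":0},
])

```text
time_s: 9.17
position: [533.9, 234.1, 287.9]
eef_rot: [1.878, 2.518, 0.0]
force: [-0.2, -1.4, -1.9]
finger_gap: 43.2
gripper_force: 35.0
```

```bash
python3 - <<'E'
from h import *
np.set_printoptions(precision=1,suppress=True)
s,p,d,W=wcloud("w5");R=Ro.from_rotvec(s["eef_rot"]).as_matrix();pos=s["position"];print(pos,R,s["gripper_force"],s["joint_vel"])
t=(W-pos)@R;wz=W[...,2]
k=(abs(t[...,1])<40)&(t[...,0]>100)&(wz>150)&(wz<230)
q=t[k];f=q[q[:,0]<np.percentile(q[:,0],2)+3.5]
print("all",len(q),q.min(0),q.max(0),"front",f.min(0),f.max(0))
for lo,hi in((-20,20),(20,40),(40,60),(60,70),(70,80),(80,90),(90,100),(100,115)):
    k=(abs(t[...,1])<24)&(t[...,0]>3)&(t[...,0]<35)&(t[...,2]>lo)&(t[...,2]<hi);b=t[k]
    if len(b)>5:print(lo,len(b),np.median(b[:,0]),b[:,0].max(),b[:,1].min(),b[:,1].max())
p,d=robot.camera("scene");P=cloud("scene",d=d.astype(float));u=(P-pos)@R
k=(abs(u[...,0])<40)&(abs(u[...,1])<35)&(u[...,2]>-30)&(u[...,2]<125);q=u[k]
print("scene link bottom z, boss z",q[:,2].max())
b=q[(q[:,0]>15)&(q[:,2]>60)];print(len(b),b.min(0),b.max(0))
for lo in range(-10,120,10):
    r=q[(q[:,2]>lo)&(q[:,2]<lo+10)]
    if len(r):print(lo,np.percentile(r,[5,50,95],axis=0)[:,:2].ravel())
k=(abs(u[...,1])<40)&(u[...,0]>100)&(u[...,0]<230)&(P[...,2]>150)&(P[...,2]<230);q=u[k];print("cam",q.min(0),q.max(0))
E
```

```text
[533.9 234.1 287.9] [[-0.3  1.   0. ]
 [ 1.   0.3  0. ]
 [-0.   0.  -1. ]] 34.998019337654114 [-0. -0. -0. -0.  0.  0.]
all 2588 [138.4 -21.6  72.5] [177.7  22.3 115.6] front [138.4 -17.1  77.5] [142.3  17.4 112.1]
-20 1446 8.589548747108996 10.658258231810157 -23.839711483024676 23.94142573221478
20 295 8.83904472548282 9.338196847719964 -21.044577689816297 22.46746200135362
40 145 8.727771603541374 9.125844091665947 -11.225234240709165 12.557759938275666
60 57 8.663580457276774 9.111988577668432 -11.250708345919195 12.083914390358713
70 57 8.602618035019278 8.986332330812589 -11.853174715259028 12.650393269789014
80 348 11.847236762535971 18.819308660626113 -17.46948383427169 19.398678996240726
90 100 16.861372076793874 18.990178327136892 -18.95347431287922 19.767055562055738
100 26 18.33185990334728 18.727244236511723 -16.11551689558348 17.03294520766793
scene link bottom z, boss z 116.72796026406907
67 [ 15.3 -13.8  82.7] [ 23.   11.3 108. ]
-10 [  4.6 -23.2   9.2  -6.7  11.7  21. ]
0 [  0.  -23.2   8.1  12.9  11.7  20.7]
10 [ -1.6 -22.2   7.9   5.5  11.6  18.1]
20 [  1.8 -22.3   8.2  -3.4  12.1  19.9]
30 [  1.9 -15.1   8.7  -3.5  12.3   7.8]
40 [  3.7 -12.6   8.5  -2.6  11.6   8.8]
50 [  4.8 -12.5   7.6  -1.4  10.6   9.2]
60 [ -0.5 -12.7   8.2  -4.1  12.    8.7]
70 [  0.9 -12.6   8.5  -3.9  11.1   8.3]
80 [  0.5 -17.7   9.3  -5.5  19.9  11.8]
90 [  0.1 -19.9  16.8 -10.   22.   13.1]
100 [  2.1 -17.3  16.6  -7.9  20.5   7.8]
110 [ 5.  -9.1  7.2 -4.3 10.7  1.8]
cam [138.8 -37.4  60.1] [229.9  18.8 137.5]
```

The boss face is 120 mm from the lens, centred to within about 1 mm, and the link is upright and at rest.

```bash
python3 -c "
from station import robot
print(robot.hand_in())"
```

```text
the job is handed in; nothing more can be done
None
```

I took the boss link off its hook and handed it in held still in front of the inspection camera. By my measurements the boss face was about 120 mm from the lens, within about 1 mm of its axis, upright and facing it squarely. The hand-in call gave no verdict.

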